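# Turn the coupon board over on the turning step

### The arm

A 6-joint arm with a two-finger parallel gripper is mounted at the origin on the work surface; the furniture and walls round the work are solid. World frame = base frame: x ahead of the robot, y to its left, z up, the work surface at z = 0. Lengths are in m, angles in rad, forces in N, time in s.
With the tool pointing down it reaches from about 0.325 to 0.9 m from the base axis. Payload 6.1 kg.
Tool frame: the origin (TCP) lies midway between the tips of the shut fingers; the grasp point (between the pads) lies 19 mm behind it; x points along the fingers, y is the direction in which the jaws open and shut, and the axes are right-handed (so a half turn about x gives the same grasp; the last joint's range is limited). The gripper opens to 85 mm and grips with 20 to 120 N. Pads are 22 mm wide; open, the fingers measure 114 mm over their backs; the gripper's body (76 mm by 85 mm) begins 54 mm behind the grasp point. The pads swing forward as they close: fully open they stand 13 mm farther back than shut.
Start: joints at [1.113, 0.22, 1.526, -0, 1.395, -0.126], TCP at [0.204, 0.591, 0.231] pointing down, gripper open.
Joint ranges: [-2.98, 2.98], [-0.91, 2.08], [0.09, 2.57], [-1.24, 4.39], [0.2, 2.65], [-2.68, 2.68]. Speed limits (rad/s): [2.57, 2.57, 3.01, 3.14, 3.14, 3.14].

### API

Orientations are given as [roll, pitch, yaw] about the fixed x, y, z axes, in that order (R = Rz(yaw) Ry(pitch) Rx(roll)).
In Python, from plant import movep, move_l, set_joints, gripper_to, hold, inverse_kinematics, observe, get_image, get_calibration, Unreachable, job_done gives the robot as it stands. Calls block until the motion is done:
- movep(position, orientation): joint-space move of the TCP to a pose.
- move_l(position, feed=0.15, rotation=None, max_force=None): straight line of the TCP; rotation=None keeps the orientation; feed is the mean speed in m/s. With max_force (N) it stops when the force on the tool has changed by that much, and returns True; else False.
- set_joints(angles): joint-space move.
- gripper_to(opening, f_grip=None): finger opening in m; f_grip is the grip in N (None keeps the last); returns when the fingers have stopped.
- hold(seconds).
- inverse_kinematics(position, orientation): joint angles nearest the present ones, or None.
- observe(): the state.
- get_image(name): name is "scene" or "top"; returns (picture, depth): 400x640x3 uint8, red, green, blue; 400x640 float32, m along the optical axis (not along the pixel's ray), 0 where there is no reading.
- get_calibration(name): a dict with "intrinsics" (3x3 intrinsics, pixels), "world_from_camera" (4x4, takes a point from camera to world coordinates). Camera axes: x right, y down, z forward; pixel columns grow to the right and rows downward; lengths in m; the calibration is good to about 2 mm. A picture is of the moment at which its call begins. get_calibration takes no time and is no camera call.
A pose or a line that the arm cannot do raises Unreachable and nothing moves.
- job_done(): hands the job in, once; it reports no verdict.
The state is a dict: "time_s": time; "q": joint angles; "joint_velocities": joint speeds; "joint_torque": joint torques, N m; "eef_pos": TCP position; "tcp_rot": TCP orientation; "ft_force": force on the tool from outside, world axes, zero at the start; "torque": the same for the moment, N m; "opening": finger opening in m.
Only numpy, scipy, OpenCV 4.12 (cv2) and the standard library are available. Lean on these libraries where they do the work, as an engineer would, in place of code of your own. Each camera call takes 0.05 s, during which the arm holds its last target. There are 200 camera calls.

### The job

Turn the coupon board over on the turning step so that its blank label can be written on: push it with the fingertips along the high deck until its front end drops into the trough, let it come to rest leaning there, then push its upper end over the edge of the low bed so that the board tips up, flips over and comes to rest lying flat on the felt-covered bed with the metal coupons underneath. Do not pick up or carry the board, and leave the small things standing round the step where they are.

Things in the scene. Friction and masses are not known exactly. Their poses are not given: they have to be found in the camera images.
- jig: turning step: fixed plywood fixture on the table, 330 mm long (its x), 102 mm wide (its y). Origin: centre of its underside, z up; the board is pushed along its +x. From low to high x: a high flat deck (x -165 to -30 mm), a trough (-30 to +24 mm, floor 8 mm above the table), a low flat bed with grey felt (+24 to +165 mm)
- deck_edge (a point): middle of the deck's top edge at the trough; axes as the turning step's. The deck is 62 mm above the table, 135 mm long, 94 mm wide, open at both ends; two guide strips along its sides stand 10 mm above it and leave a channel 80 mm wide
- wall_edge (a point): middle of the bed's top edge at the trough, the wall edge over which the board tips; axes as the turning step's. The bed's top is 20 mm above the table, 141 mm long, 94 mm wide; its wall toward the trough is 12 mm high
- board: coupon board: loose wooden plate 110 mm (its x) x 70 mm (y) x 10 mm thick, about 110 g. Origin at its centre. z points out of the face with three metal coupons, up at the start; the other face has a blank white label. It starts flat on the deck, x toward the trough. Once dropped it leans at 50-60 deg on the deck's edge, front end in the trough, rear end about 40 mm above deck level and 20 mm back
- front_edge (a point): middle of the board's front end, at half thickness; the end that goes first into the trough
- rear_edge (a point): middle of the board's rear end, at half thickness; the end to push. The board overbalances once its centre is a few mm past the deck's edge; friction of the pushing finger can hold the rear end down, so stop and draw back a little there to let the board drop. Pushed much farther (over 12 mm) it may land on the bed, face up
- loupe: black eyepiece loupe, 40 mm across, 28 mm tall; loose bystander on the table beside the turning step, not to be disturbed; origin at the centre of its underside
- eraser: blue and white eraser, 24 x 53 x 13 mm; loose bystander on the table beside the turning step, not to be disturbed; origin at the centre of its underside
- bulldog_clip_1: dark blue spring clip, 26 x 32 x 48 mm; loose bystander on the table beside the turning step, not to be disturbed; origin at the centre of its underside
- bulldog_clip_0: black spring clip, 26 x 32 x 48 mm; loose bystander on the table beside the turning step, not to be disturbed; origin at the centre of its underside
Not all that is in view belongs to the job. Of the things like the board, leave any that is green; of the rest the larger one is meant.

How it is judged:
On the way:
1. the board stands still, tipped up, with its front end down in the trough (angle between board's own z axis and vertical between 0.6 and 1.5 rad and angular speed of board below 0.3 rad/s and z of front_edge in the frame of jig below 0.024 m and x of front_edge in the frame of jig below 0.026 m), for 0.3 s.
At the end, for the whole second after the job is handed in: the board lies at rest flat on the low bed (within 0.1 rad and 4 mm of height), coupons down and label up, its centre over the bed and within 35 mm of the bed's middle line (angle between board's own z axis and vertical above 3.04 rad and z of board in the frame of jig between 0.021 and 0.029 m and x of board in the frame of jig between 0.03 and 0.155 m and y of board in the frame of jig between -0.035 and 0.035 m and linear speed of board below 0.01 m/s); the robot touches nothing.
It fails at once if the board is lifted or carried (its front end more than 20 mm above the level it had on the deck, or its centre more than 25 mm above it) (height (world z) of front_edge above 0.087 m or height (world z) of board above 0.092 m).
It fails at once if the board is carried over the bed (its front end more than 50 mm past the wall edge while still near the deck's level) (x of front_edge in the frame of jig above 0.074 m and z of front_edge in the frame of jig above 0.052 m).
It fails at once if one of the small things round the step is moved by more than 20 mm (distance of any of loupe, eraser, bulldog_clip_1, bulldog_clip_0 from where it was at the start of the episode above 0.02 m).
It also fails if it takes over 42 s, if anything falls off the work surface, if the arm or the gripper's body presses on something with over 40 N, if the wrist force passes 120 N, or if a joint passes its speed limit or range.

## Working session

There is one attempt and no reset: what is moved stays moved. The work goes in short steps, each a Python script; the robot and the scene stay as the last script left them, time stands still between calls to the robot, and variables do not carry over. Pictures are saved under pics/ and viewed, about 8 in all and at most 12, crops included, and the job is handed in when it is done.

```bash
mkdir -p pics; ls; python3 - <<'E'
from plant import *
import cv2,numpy as np
for n in("top","scene"):
    im,d=get_image(n);cv2.imwrite(f"pics/{n}0.png",im[:,:,::-1]);np.savez(f"{n}0.npz",im=im,d=d)
    c=get_calibration(n);print(n,np.round(c["intrinsics"],1).tolist(),np.round(c["world_from_camera"],3).tolist())
print(observe()["time_s"])
E
```

```text
pics
top [[490.2, 0.0, 319.0], [0.0, 490.2, 200.1], [0.0, 0.0, 1.0]] [[-0.015, -0.992, 0.125, 0.337], [-1.0, 0.014, -0.011, -0.017], [0.009, -0.125, -0.992, 0.964], [0.0, 0.0, 0.0, 1.0]]
scene [[399.8, 0.0, 317.3], [0.0, 399.8, 201.6], [0.0, 0.0, 1.0]] [[0.64, -0.34, 0.69, -0.139], [-0.768, -0.304, 0.563, -0.504], [0.018, -0.89, -0.455, 0.448], [0.0, 0.0, 0.0, 1.0]]
0.1
```

View pics/top0.png

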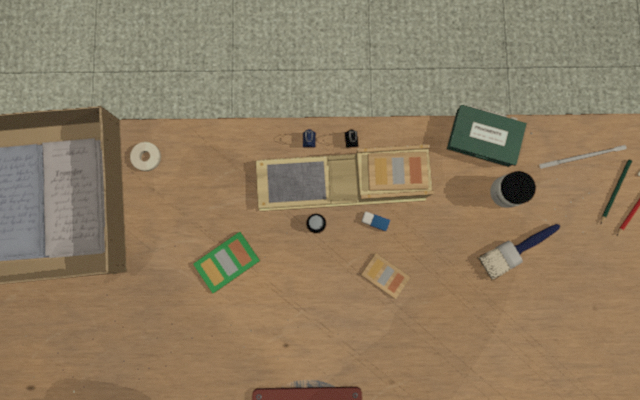

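View pics/scene0.png

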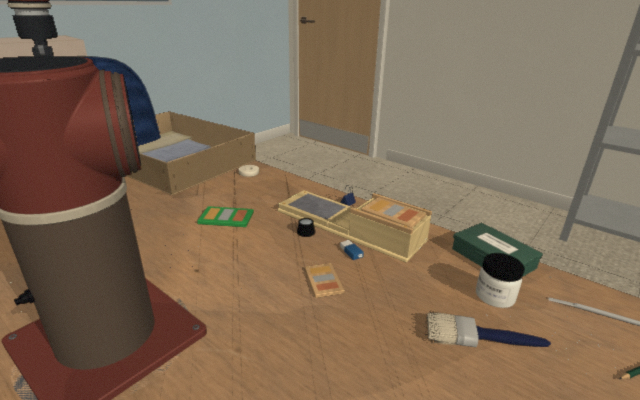

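Top view: three board-like things. The green one at (226,263) is to be left. The small tan one at (386,276) lies on the table. The larger tan one at (397,170) is on the deck and fits the description. I'll confirm it in a crop and measure.

```bash
cat > h.py <<'E'
from plant import *
import cv2,numpy as np
def cloud(n,d):
    c=get_calibration(n);K=c["intrinsics"];T=np.array(c["world_from_camera"])
    v,u=np.mgrid[:400,:640];P=np.stack([(u-K[0][2])/K[0][0]*d,(v-K[1][2])/K[1][1]*d,d],-1)
    return P@T[:3,:3].T+T[:3,3]
def ray(n,uv,z):
    c=get_calibration(n);K=np.array(c["intrinsics"]);T=np.array(c["world_from_camera"])
    r=T[:3,:3]@np.linalg.solve(K,[uv[0],uv[1],1.]);return T[:3,3]+r*(z-T[2,3])/r[2]
E
python3 - <<'E'
from h import *
f=np.load("top0.npz");im,d=f["im"],f["d"];P=cloud("top",d)
cv2.imwrite("pics/crop1.png",cv2.resize(im[115:240,240:445,::-1],None,fx=3.8,fy=3.8,interpolation=cv2.INTER_CUBIC))
z=P[...,2];roi=np.zeros(z.shape,bool);roi[140:215,250:440]=1
g=im.astype(int)
def rect(m,h,name):
    m=cv2.morphologyEx((m&roi).astype(np.uint8),cv2.MORPH_OPEN,np.ones((3,3)))
    c=max(cv2.findContours(m,0,2)[0],key=cv2.contourArea)[:,0]
    w=np.array([ray("top",p,h)[:2] for p in c],np.float32);r=cv2.minAreaRect(w)
    print(name,cv2.contourArea(c),np.round(r[0],4),np.round(r[1],4),round(r[2],2), "medz",np.median(z[m>0]).round(4))
felt=(abs(g[...,0]-g[...,2])<25)&(g.mean(-1)<130)
rect(felt,.02,"felt")
rect((z>.05)&(z<.09),.072,"deck+strips")
rect((z>.01)&(z<.09),.02,"jig")
print("z samples",[(p,z[p[1],p[0]].round(4)) for p in((397,170),(365,158),(300,182),(343,180),(428,175))])
hist=np.histogram(z[roi],np.arange(0,.09,.004));print(hist[0])
rr=P[160:190:6,350:440:3,2];print((rr*1000).round(0).astype(int))
E
```

```text
felt 2010.0 [0.4928 0.0172] [0.074  0.1094] 2.93 medz 0.0193
deck+strips 3580.0 [ 0.4997 -0.1654] [0.096 0.136] 2.81 medz 0.0702
jig 8489.5 [ 0.5018 -0.0756] [0.1064 0.3416] 2.92 medz 0.0263
z samples [((397, 170), np.float64(0.072)), ((365, 158), np.float64(0.0621)), ((300, 182), np.float64(0.018)), ((343, 180), np.float64(0.0092)), ((428, 175), np.float64(0.061))]
[1318 1117  465  214 2455 1155   55   32   27   27   26   35   22   32
  279  531  177 2005  658    3    0    0]
[[ 7  5 48 59 59 61 68 71 72 67 74 73 69 70 69 69 70 72 71 69 71 71 73 71
  71 69 61  3 -2 -3]
 [ 6  9 42 62 59 62 68 73 72 71 71 69 70 68 72 74 71 71 72 70 71 73 72 72
  68 70 61 -4 -2 -1]
 [ 6  6 33 64 61 61 68 72 70 70 73 71 71 68 71 70 70 73 72 69 73 71 69 72
  70 73 61 -1 -2 -4]
 [ 5  5 20 62 60 61 69 70 73 71 70 71 72 74 71 72 74 73 69 71 73 71 71 72
  71 71 59  0  1 -2]
 [10  6 13 59 59 60 68 70 73 70 71 69 71 73 71 73 70 72 71 70 70 69 71 70
  72 71 61 -2 -2 -2]]
```

View pics/crop1.png

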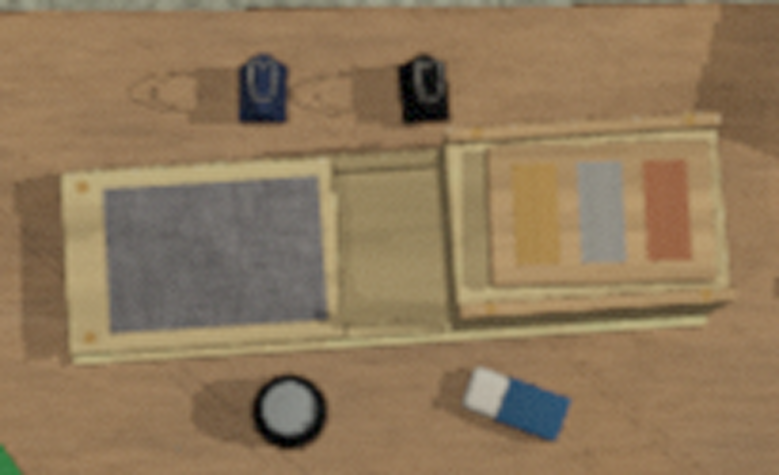

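The crop shows the tan board on the deck: front end at about (369,172), rear end at about (428,170) in top pixels. It measures about 109 mm long against the small one's roughly 75 mm, so this is the right one. Next I'll get the board's pose in the jig frame and start the push.

```bash
cat >> h.py <<'E'
psi=np.deg2rad(92.7);O=np.array([.496,-.068,0.])
Rj=np.array([[np.cos(psi),-np.sin(psi),0],[np.sin(psi),np.cos(psi),0],[0,0,1]])
def w(x,y,z):return (O+Rj@[x,y,z]).tolist()
def look(name=None):
    im,d=get_image("top")
    if name:cv2.imwrite(f"pics/{name}.png",cv2.resize(im[115:240,240:445,::-1],None,fx=3.8,fy=3.8,interpolation=cv2.INTER_CUBIC))
    J=(cloud("top",d)-O)@Rj;return im,J
def profile(J):
    """median height along jig x within |y|<25 mm"""
    m=(abs(J[...,1])<.025)&(d_ok(J));out=[]
    for x in np.arange(-.17,.165,.01):
        k=m&(abs(J[...,0]-x)<.005);out.append((int(x*1e3+.5*np.sign(x)),int(1e3*np.median(J[...,2][k])) if k.sum()>3 else None))
    return out
def d_ok(J):return J[...,2]<.2
def down():
    for y in (psi-np.pi,psi):
        q=inverse_kinematics(w(-.19,0,.15),[0,np.pi/2,y])
        if q is not None:return [0,np.pi/2,y]
E
python3 - <<'E'
from h import *
f=np.load("top0.npz");J=(cloud("top",f["d"])-O)@Rj
print(profile(J))
m=(J[...,2]>.066)&(J[...,2]<.078)&(abs(J[...,1])<.03)&(J[...,0]<-.02)&(J[...,0]>-.2)
m=cv2.morphologyEx(m.astype(np.uint8),cv2.MORPH_OPEN,np.ones((3,3)))>0
print("board x",np.percentile(J[m][:,0],[0.5,50,99.5]))
for xs in((-.16,-.04),):
  k=(J[...,2]>.055)&(J[...,0]>xs[0])&(J[...,0]<xs[1]);print("deck y",np.percentile(J[k][:,1],[.5,99.5]))
k=(J[...,2]>.055)&(J[...,2]<.08)&(abs(J[...,1])<.04)&(abs(J[...,0])<.2);print("deck x",np.percentile(J[k][:,0],[.2,99.8]))
k=(J[...,2]>.012)&(J[...,2]<.03)&(J[...,0]>.04)&(J[...,0]<.15)&(abs(J[...,1])<.07);print("bed y",np.percentile(J[k][:,1],[.5,99.5]))
for y in(psi-np.pi,psi):
    print(y,[None if (q:=inverse_kinematics(w(x,0,z),[0,np.pi/2,y])) is None else np.round(q,2).tolist() for x,z in((-.19,.15),(-.19,.066),(.06,.09))])
# rear/front from image contour at z=.072
im=f["im"];print([((ray("top",p,.072)-O)@Rj).round(4).tolist() for p in((369,153.7),(368.5,189.3),(427,152),(430,188))])
E
```

```text
[(-170, 60), (-160, 69), (-150, 70), (-140, 71), (-130, 70), (-120, 70), (-110, 70), (-100, 71), (-90, 70), (-80, 71), (-70, 71), (-60, 71), (-50, 68), (-40, 60), (-30, 18), (-20, 6), (-10, 7), (0, 6), (10, 7), (20, 7), (30, 18), (40, 19), (50, 19), (60, 19), (70, 19), (80, 19), (90, 19), (100, 19), (110, 19), (120, 19), (130, 19), (140, 19), (150, 19), (160, 18)]
board x [-0.15859774 -0.10415368 -0.04974355]
deck y [-0.04680231  0.04646642]
deck x [-0.16612849 -0.03179794]
bed y [-0.04653913  0.06766518]
-1.5236724369910495 [[-0.61, 0.15, 1.76, -0.0, 1.23, -0.66], [-0.61, 0.26, 1.81, -0.0, 1.07, -0.66], [-0.18, 0.06, 1.99, -0.0, 1.09, -0.22]]
1.6179202165987436 [[-0.61, 0.15, 1.76, 0.0, 1.23, 2.48], [-0.61, 0.26, 1.81, 0.0, 1.07, 2.48], None]
[[-0.0543, -0.036, 0.072], [-0.0484, 0.0306, 0.072], [-0.1623, -0.0328, 0.072], [-0.1618, 0.035, 0.072]]
```

```bash
python3 - <<'E'
from h import *
r=down();movep(w(-.19,0,.18),r);gripper_to(.03)
move_l(w(-.19,0,.066),feed=.12)
print(move_l(w(-.105,0,.066),feed=.06,max_force=15))
im,J=look("a");print(profile(J));s=observe();print(s["time_s"],((s["eef_pos"]-O)@Rj).round(4),s["ft_force"],s["opening"])
E
```

```text
False
[(-170, 60), (-160, 60), (-150, 60), (-140, 60), (-130, None), (-120, None), (-110, None), (-100, 62), (-90, 70), (-80, 70), (-70, 197), (-60, None), (-50, 70), (-40, 71), (-30, 71), (-20, 70), (-10, 71), (0, 71), (10, 70), (20, 16), (30, 18), (40, 19), (50, 19), (60, 19), (70, 19), (80, 19), (90, 19), (100, 19), (110, 19), (120, 19), (130, 19), (140, 19), (150, 18), (160, 18)]
6.55 [-0.105   0.0002  0.0657] [ 0.08078948  0.49908082 -0.15174746] 0.029655154758741076
```

View pics/a.png

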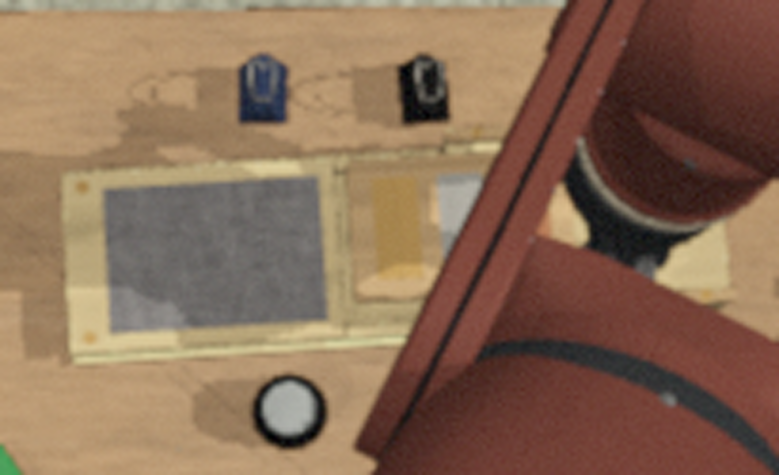

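The board is square in the channel with its front at about x=+15 mm and its rear at the fingers. I'll step on to overbalance, drawing back after each step and checking.

```bash
python3 - <<'E'
from h import *
def front(J):
    k=(J[...,2]>.06)&(J[...,2]<.08)&(abs(J[...,1])<.025)&(J[...,0]>-.025)&(J[...,0]<.08)
    return (k.sum(),np.percentile(J[k][:,0],99).round(4) if k.sum()>20 else None)
for x in (-.093,-.090,-.087,-.084,-.081):
    move_l(w(x,0,.066),feed=.04);move_l(w(x-.02,0,.066),feed=.08);hold(.3)
    im,J=look();f=front(J);print(x,f)
    if f[1] is None: break
im,J=look("b");print(profile(J));print(observe()["time_s"])
E
```

```text
-0.093 (np.int64(107), np.float64(-0.0175))
-0.09 (np.int64(103), np.float64(-0.0173))
-0.087 (np.int64(99), np.float64(-0.0178))
-0.084 (np.int64(94), np.float64(-0.0167))
-0.081 (np.int64(83), np.float64(-0.0167))
[(-170, 60), (-160, 60), (-150, 60), (-140, 60), (-130, None), (-120, None), (-110, None), (-100, None), (-90, 61), (-80, 61), (-70, 61), (-60, 197), (-50, None), (-40, 86), (-30, 74), (-20, 61), (-10, 47), (0, 33), (10, 19), (20, 7), (30, 18), (40, 19), (50, 19), (60, 19), (70, 19), (80, 19), (90, 19), (100, 19), (110, 19), (120, 19), (130, 19), (140, 19), (150, 18), (160, 18)]
13.7
```

View pics/b.png

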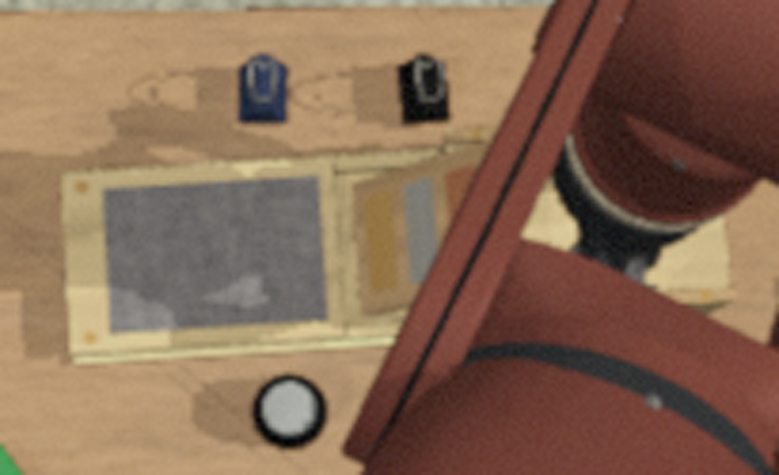

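The board dropped on the first step and has leaned still at about 54° for several seconds: front at about x=+17 mm, upper end at about x=−50 mm, z=100 mm. Now I'll push the upper end over.

```bash
python3 - <<'E'
from h import *
move_l(w(-.101,0,.086),feed=.08)
print(move_l(w(-.01,0,.088),feed=.05,max_force=20))
im,J=look();print(profile(J)[12:])
for x in(.012,.03):
    print(move_l(w(x,0,.09),feed=.04,max_force=20));hold(.2)
    im,J=look();print(x,profile(J)[14:])
s=observe();print(s["time_s"],s["ft_force"].round(1) if hasattr(s["ft_force"],'round') else s["ft_force"])
cv2.imwrite("pics/c.png",get_image("scene")[0][150:300,230:480,::-1].repeat(3,0).repeat(3,1))
E
```

```text
False
[(-50, 60), (-40, 60), (-30, 59), (-20, None), (-10, None), (0, 7), (10, 20), (20, 33), (30, 47), (40, 61), (50, 74), (60, 87), (70, None), (80, None), (90, None), (100, None), (110, 19), (120, 19), (130, 19), (140, 19), (150, 19), (160, 18)]
False
0.012 [(-30, 20), (-20, 6), (-10, 6), (0, None), (10, None), (20, 29), (30, 29), (40, 29), (50, 29), (60, 29), (70, 29), (80, 29), (90, 29), (100, 28), (110, None), (120, None), (130, None), (140, None), (150, 18), (160, 18)]
False
0.03 [(-30, 7), (-20, 6), (-10, 7), (0, 8), (10, 28), (20, None), (30, None), (40, 29), (50, 29), (60, 29), (70, 29), (80, 29), (90, 29), (100, 29), (110, 28), (120, 19), (130, 18), (140, None), (150, None), (160, None)]
17.9167 [0.3 0.7 0.7]
```

View pics/c.png

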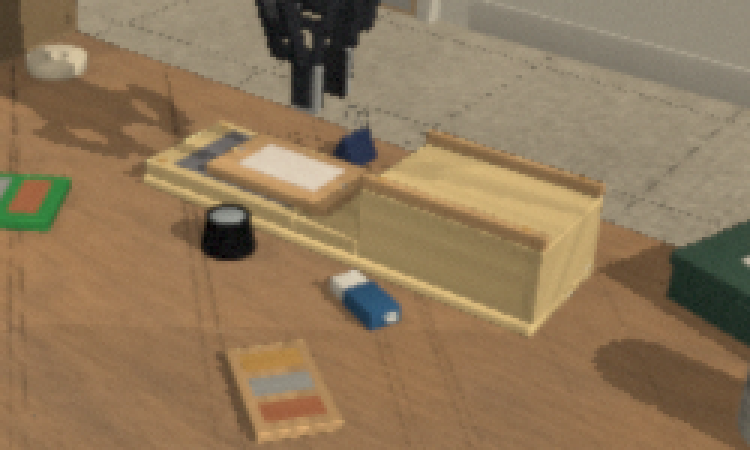

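The board lies flat with its label up, spanning about x=6–116 mm with its top at z≈29 mm. I'll retreat, check the sideways position and the bystanders, then hand in.

```bash
python3 - <<'E'
from h import *
move_l(w(-.02,0,.2),feed=.12);movep(w(-.25,0,.25),down());hold(.3)
im,J=look("d");J0=(cloud("top",np.load("top0.npz")["d"])-O)@Rj
k=(J[...,2]>.0245)&(J[...,2]<.04)&(abs(J[...,1])<.05)&(J[...,0]>0)&(J[...,0]<.16)
k=cv2.morphologyEx(k.astype(np.uint8),cv2.MORPH_OPEN,np.ones((3,3)))>0
p=J[k];print("board x,y",np.percentile(p[:,:2],[1,99],axis=0).round(4).tolist(),"mean",p.mean(0).round(4))
A=np.c_[p[:,:2],np.ones(len(p))];print("slope",np.linalg.lstsq(A,p[:,2],rcond=None)[0][:2].round(4))
i0=np.load("top0.npz")["im"].astype(int)
for n,(u,v) in dict(loupe=(316,223),eraser=(376,221),clip1=(309,138),clip0=(352,138)).items():
    s=np.s_[v-12:v+13,u-15:u+16];print(n,np.abs(im[s].astype(int)-i0[s]).mean().round(1))
s=observe();print(s["time_s"],s["ft_force"])
E
```

```text
board x,y [[0.0032, -0.0331], [0.1107, 0.0352]] mean [0.0567 0.0013 0.029 ]
slope [0.0013 0.0014]
loupe 15.3
eraser 15.9
clip1 11.1
clip0 10.9
20.4083 [-0.35346203  0.71585625 -0.13014723]
```

View pics/d.png

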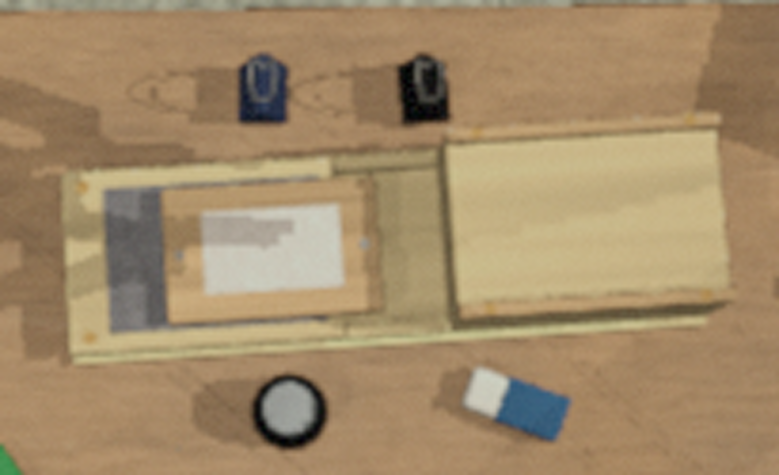

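The label is up, the board's centre is at about (57, 1) mm, and the bystanders sit at the same pixels as at the start. The image differences come from the arm's shadow.

```bash
python3 -c "
from plant import *
job_done();print(observe()['time_s'])"
```

```text
the job is handed in; nothing more can be done
the job is handed in; nothing more can be done
```

The coupon board is turned over, lying flat on the felt bed with its label up, and the job is handed in. The clock read about 20.4 s of the 42 s at the last check.

- **Push and drop:** I pushed the board along the deck with the fingertips until its front end dropped into the trough. It rested there leaning at about 54° for several seconds. My drop check used too tight a threshold, so it missed the fall and the fingers made four more short strokes. Those did no harm.
- **Flip:** I then pushed the upper end slowly over the wall edge, and the board fell onto the bed with the coupons underneath.
- **Last checks:** The board's centre is at jig x ≈ 57 mm, y ≈ 1 mm. Its top is at 29 mm, so its centre is about 24 mm high. The slope is about 0.001 rad and the arm is clear of everything.
- **Small things:** The pixel-difference check on them was not clean (11–16 grey levels), which I put down to the changed arm shadows. In the final picture all four are in the same places as at the start.

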